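Lock the card stand and hold the spring peg open around the photo card

TASK

Turn both knobs of the card stand clockwise to their stops so that the photo card is clamped. Then pick up the wooden spring peg by its handles, squeeze it wide open and finish still holding it, gaping around the card's free upright edge at about mid-height, with the edge some two centimetres inside the jaws and the peg touching neither card nor stand: I will slip in a second photo. Leave the vase, notebooks and cup where they are.

Things in the scene. Friction and masses are not known exactly. Their poses are not given: they have to be found in the camera images.
- stand: Fixed wooden card stand, block 135 (x) x 160 (y) x 22 mm high; origin under its centre, z up. A stiff photo card, 3 mm thick, stands upright in it in the plane x = -45, from y = -35 to +125 and z = 10 to 80 mm; its last 45 mm stick out past the block's +y end. Clamp strips up to z = 34 mm flank the card over the block only. The knobs stand at x = +30, y = +50 (knob_a) and -50 mm (knob_b).
- card_edge (a point): Middle of the card's free upright edge (45 mm above the work surface). Axes as the stand: y points out of the card along its plane (away from the card), x is square to the card, z up. The edge runs 35 mm up and 35 mm down from here.
- knob_a_grip (a point): On the vertical axis of knob_a, at the height to grip it (59 mm above the work surface). Knob: brass bar 42 mm long (its own x), 14 mm wide (its own y), its top 66 mm and its lower edge 34 mm above the work surface, on a low round disc. Axes turn with the knob.
- knob_b_grip (a point): The same for knob_b, 100 mm from knob_a.
- knob_a (a joint): Angle of knob_a, rad, growing clockwise seen from above; at 0 its bar lies along the stand's x, square to the card; end stop (clamped) at 1.5, bar nearly parallel to the card. Starts between 0 and 0.4. Friction 0.04 N m; it stays where it is left.
- knob_b (a joint): The same for knob_b.
- peg: Large wooden spring peg (clothes-peg type, loose, about 50 g): two arms 24 mm high joined at an upright brass spring pivot, lying on its side flat on the work surface at the start. Origin at the pivot, on the underside. x along the jaws towards their tips, y to the arm that this frame belongs to, z up. Wide open, this frame is turned +0.21 rad about z from the peg's midline; the other arm -0.21.
- peg_center (a point): The pivot, 12 mm over the peg's underside, axes as peg. Shut, the midline is x: jaws reach to x = +55 mm (18 mm across both), handles back to x = -65 mm in a V, each 0.21 rad off the midline: 41 mm over the outer faces at x = -40, 50 mm at the ends. Squeezed wide open, the outer faces are parallel, 24 mm apart, and the tips 24 mm apart; the gap narrows evenly to the pivot (coil radius 5.5).
- peg_jaw (a joint): Opening angle between the peg's two arms, rad: 0 shut, 0.42 wide open at a stop. Squeezing the handles together opens it, the spring shuts it; wide open takes about 5 N on each handle 40 mm behind the pivot, and 10 to 30 N of grip is safe there.
- tip_a (a point): Inner tip of the jaw of the peg's +y arm, half-way up.
- tip_b (a point): Inner tip of the jaw of the peg's -y arm, half-way up.
- vase: Bystander: round ceramic vase 110 mm high, 80 mm wide; origin at the centre of its foot.
- notebooks: Bystander: stack of pale pocket notebooks 105 x 148 x 40 mm; origin under its centre.
- cup: Bystander: white cup 75 mm high, 76 mm across; origin at the centre of its foot.
There are look-alikes about, which are no part of the job. Of the things that look like the peg, take the one that is farthest to the robot's left at the start. Of the things that look like the stand, the larger one is meant.

How it is judged (in metres and radians):
On the way, in this order (a step that is already met when the one before it is completed fails the run):
1. both knobs turned clockwise to their stops (value of joint each of knob_a, knob_b above 1.4 rad), for 0.2 s.
2. the peg is lifted off the work surface in the fingers (height (world z) of peg_center above 0.026 m and contact force between peg and the fingers above 0.5 N), for 0.2 s.
At the end, for the whole second after the job is handed in: Knobs above 1.4 rad; peg in the fingers (over 1 N), open over 0.3 rad, still, off the work surface, under 1 N on card and stand; one jaw tip each side of the card, 4 mm or more off its mid-plane, both 8 to 46 mm in past its free edge and within 26 mm of its mid-height (all of step 1 and value of joint peg_jaw above 0.3 rad and y of tip_a in the frame of card_edge between -0.046 and -0.008 m and z of tip_a in the frame of card_edge between -0.026 and 0.026 m and y of tip_b in the frame of card_edge between -0.046 and -0.008 m and z of tip_b in the frame of card_edge between -0.026 and 0.026 m and ((x of tip_a in the frame of card_edge above 0.004 m and x of tip_b in the frame of card_edge below -0.004 m) or (x of tip_b in the frame of card_edge above 0.004 m and x of tip_a in the frame of card_edge below -0.004 m)) and contact force between peg and the fingers above 1 N and contact force between peg and stand below 1 N and linear speed of peg below 0.03 m/s); the arm keeps its last pose, push and grip.
It fails at once if the ceramic vase is pushed by more than 30 mm or tipped over (distance of vase from where it was at the start of the episode above 0.03 m or angle between vase's own z axis and vertical above 0.5 rad).
It fails at once if the stack of notebooks is pushed by more than 30 mm or tipped over (distance of notebooks from where it was at the start of the episode above 0.03 m or angle between notebooks's own z axis and vertical above 0.5 rad).
It fails at once if the cup is pushed by more than 30 mm or tipped over (distance of cup from where it was at the start of the episode above 0.03 m or angle between cup's own z axis and vertical above 0.5 rad).
It also fails if it takes over 64 s, if anything falls off the work surface, if the arm or the gripper's body presses on something with over 40 N, if the wrist force passes 120 N, or if a joint passes its speed limit or range.

ROBOT

A 7-joint arm with a two-finger parallel gripper is mounted at the origin on the work surface. World frame = base frame: x ahead of the robot, y to its left, z up, the work surface at z = 0. Lengths are in m, angles in degrees, forces in N, time in s.
With the tool pointing down it reaches from about 0.425 to 0.95 m from the base axis. Payload 4.7 kg.
Tool frame: the origin (TCP) lies at the very end of the fingers, on their centre line; the grasp point (between the pads) lies 19 mm behind it; z points along the fingers, y is the line along which they close (so a half turn about z gives the same grasp; the last joint's range is limited). The gripper opens to 87 mm and grips with 3 to 60 N. Pads are 19 mm wide; open, the fingers measure 117 mm over their backs; the gripper's body (75 mm by 190 mm) begins 51 mm behind the grasp point.
Start: joints at [-68.864, 26.849, -2.785, 87.806, 1.381, 65.374, -4.715], TCP at [0.261, 0.622, 0.223] pointing down, gripper open.
Joint ranges: [-148.3, 148.3], [-19.14, 114.17], [-79.39, 73.82], [5.75, 140.21], [-59.74, 239.74], [12.07, 113.84], [-152.46, 152.46]. Speed limits (degrees/s): [147.25, 147.25, 180, 180, 180, 180, 180].

INTERFACE

Orientations are given as [roll, pitch, yaw] about the fixed x, y, z axes, in that order (R = Rz(yaw) Ry(pitch) Rx(roll)).
In Python, from plant import manip, imaging, ticket gives the robot as it stands.
- The arm moves only by the tool drive_tool, never from a script. Its argument "series" is a list of rows, each an object with "xyz": the shift along the tool's x, y, z in units of 0.25 m (1.0 is 0.25 m), a list of three; "spin": the turn about the tool's z in units of pi rad (1.0 is pi rad); "grip": the opening, from -1 (shut) to 1 (fully open), so that 0 is half open. A call has 1 to 10 rows; each row is the pose to reach, as a shift and turn from the pose commanded when the call began, along the tool's axes at that moment, turning the shorter way round; what a row does not reach only later rows make up. A row lasts 1/8 s, in which the tool goes at most 62.5 mm and 10.7 degrees, less where a joint would pass 70% of its speed; a pose out of reach is approached as far as the arm can. A call with a number of a shift or a turn outside -1 to 1 is refused whole. A call with a gripper value outside its range is refused whole. The fingers move at their own pace and stop on an object; "squeeze" is the grip in N (left out, the last holds). Time passes only in rows, so rows that repeat a pose let the fingers close. It gives the time, the measured TCP pose, the force, the opening and the grip force at its end, in the units of the state.
- manip.read_state(): the state, without advancing time (a new reading comes with each control period).
- imaging.camera(name): name is "scene" or "side" or "wrist"; returns a dict with "image" (384x512x3 uint8, red, green, blue), "mtx" (3x3 intrinsics, pixels), "camera_from_world" (4x4, takes a point from world to camera coordinates). Camera axes: x right, y up, looking along -z (the intrinsics and any distortion apply to the point x, -y, -z); pixel columns grow to the right and rows downward; lengths in m; the calibration is good to about 2 mm. A picture is of the moment at which its call begins. There is no depth.
- ticket.sign_off(): hands the job in; it is judged then, once.
The state is a dict: "time": time; "joints": joint angles; "qvel": joint speeds; "tau": joint torques, N m; "ee_pos": TCP position; "tool_rot": TCP orientation; "wrist_force": force on the tool from outside, world axes, zero at the start; "ft_torque": the same for the moment, N m; "finger_gap": finger opening in m; "finger_force": force on a finger pad.
Only numpy, scipy, OpenCV 4.12 (cv2) and the standard library are available. Lean on these libraries where they do the work, as an engineer would, in place of code of your own. Each camera call takes 0.05 s, during which the arm holds its last target. There are 200 camera calls.

## Working session

There is one attempt and no reset: what is moved stays moved. The work goes in short steps, Python scripts to look and compute and a tool call to move; the robot and the scene stay as the last step left them, time stands still between calls to the robot, and variables do not carry over. Pictures are saved under pics/ and viewed, at most 10 in all, crops included, and the job is handed in when it is done.

Besides the shell and the picture viewer there is one more tool, called after "Call:" by a JSON object that holds its "method" and its "body", one argument or row to a line. drive_tool: Moves the arm, as the interface text tells. Its arguments: {"type":"object","properties":{"series":{"type":"array","items":{"type":"object","properties":{"xyz":{"type":"array","items":{"type":"number","minimum":-1,"maximum":1}},"spin":{"type":"number","minimum":-1,"maximum":1},"grip":{"type":"number"}}}},"squeeze":{"type":"number"}},"required":["series"]}

```bash
mkdir -p pics; ls
cat > h.py <<'E'
import numpy as np, cv2, sys
sys.path.insert(0,'.')
from plant import manip, imaging, ticket
def cam(n):
    c=imaging.camera(n); return c
def ray(c,u,v):
    K=np.array(c['mtx']);T=np.array(c['camera_from_world']);R=T[:3,:3];t=T[:3,3]
    d=np.linalg.inv(K)@np.array([u,v,1.]); d=np.array([d[0],-d[1],-d[2]])
    return -R.T@t, R.T@d
def onz(c,u,v,z):
    o,d=ray(c,u,v); return o+d*(z-o[2])/d[2]
def proj(c,p):
    T=np.array(c['camera_from_world']);q=T[:3,:3]@np.array(p)+T[:3,3]
    q=np.array(c['mtx'])@np.array([q[0],-q[1],-q[2]]); return q[:2]/q[2]
def tri(*cs):
    A=np.zeros((3,3));b=np.zeros(3)
    for c,u,v in cs:
        o,d=ray(c,u,v);d/=np.linalg.norm(d);P=np.eye(3)-np.outer(d,d);A+=P;b+=P@o
    x=np.linalg.solve(A,b); return x
E
python3 - <<'E'
from h import *
import pickle
d={}
for n in ['scene','side','wrist']:
    c=cam(n);d[n]=c
    print(n,[k for k in c],ray(c,256,192))
pickle.dump(d,open('d0.pkl','wb'))
im=[d[n]['image'] for n in d]
cv2.imwrite('pics/a.png',cv2.resize(im[0],(800,600),interpolation=cv2.INTER_CUBIC)[:,:,::-1])
cv2.imwrite('pics/b.png',cv2.resize(im[1],(800,600),interpolation=cv2.INTER_CUBIC)[:,:,::-1])
cv2.imwrite('pics/c.png',im[2][:,:,::-1])
print(manip.read_state())
E
```

```text
pics
scene ['image', 'mtx', 'camera_from_world'] (array([ 1.16607756, -0.20921834,  0.96806457]), array([-0.53776369,  0.19873902, -0.81951729]))
side ['image', 'mtx', 'camera_from_world'] (array([0.50497317, 0.71925884, 0.85541059]), array([ 0.04900261, -0.67078298, -0.74028259]))
wrist ['image', 'mtx', 'camera_from_world'] (array([0.18865714, 0.65451308, 0.38427839]), array([ 0.26967907, -0.11348176, -0.95624962]))
{'time': 0.15, 'joints': array([-68.86672531,  26.88856732,  -2.78573393,  87.85812671,
         1.38000122,  65.37380445,  -4.71439069]), 'qvel': array([-0.04057483, -0.18988149, -0.0645527 , -0.16982597, -0.0395253 ,
       -0.03983667, -0.07825346]), 'tau': array([ 1.96399083e-04, -5.08428490e+01, -8.08703061e-02, -2.36417645e+01,
       -6.13126159e-02,  3.57344979e-02,  1.06006389e-04]), 'ee_pos': array([0.26124413, 0.62190251, 0.22171756]), 'tool_rot': array([-1.79913001e+02,  1.27250769e-03,  1.57214337e+02]), 'wrist_force': array([0.44376578, 0.05260264, 0.13490501]), 'ft_torque': array([ 0.00833535, -0.0322981 , -0.01041541]), 'finger_force': 0.0, 'finger_gap': 0.08686194326188541}
```

View pics/a.png

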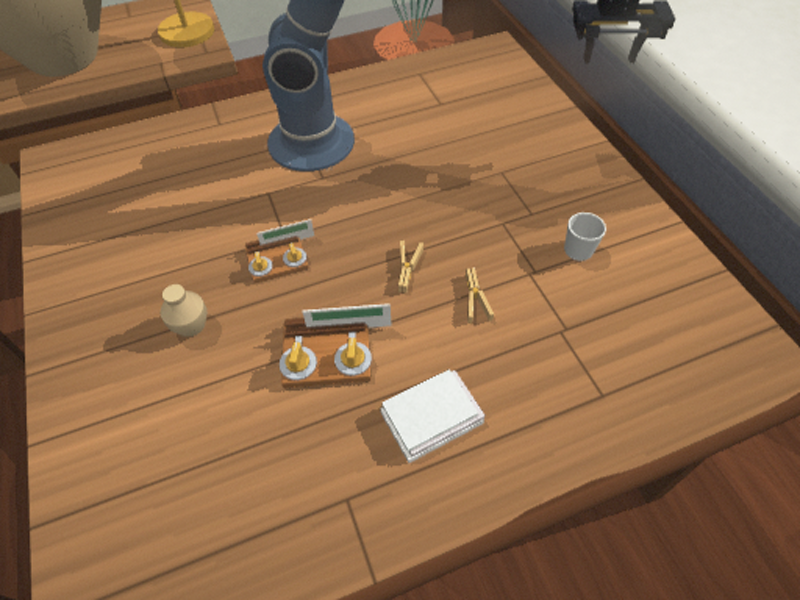

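View pics/b.png

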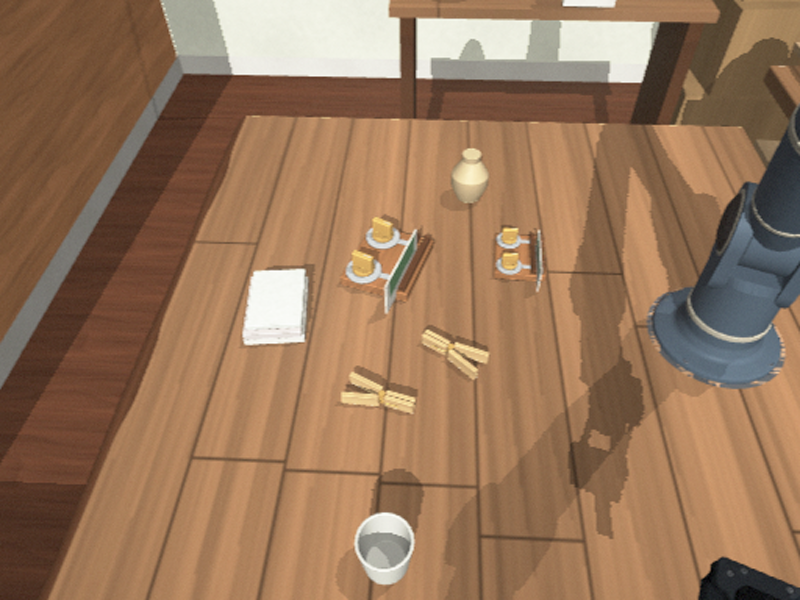

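The scene view (800x600) shows the large stand at (330,345) and the left-most peg at (478,297), with a second peg at (408,265). The vase is at (184,312), the notebooks at (433,415) and the cup at (585,237). In the side view the stand is at (385,260) and the peg at (380,395), handles on the left.

Run:
```python
from h import *
import pickle
d=pickle.load(open('d0.pkl','rb'))
def crop(n,x0,y0,w,h,s): return cv2.resize(d[n]['image'][y0:y0+h,x0:x0+w],(w*s,h*s),interpolation=cv2.INTER_CUBIC)
m=np.zeros((600,800,3),np.uint8)
m[0:300,0:400]=crop('scene',170,182,80,60,5)
m[0:300,400:800]=crop('side',210,135,80,60,5)
m[300:600,0:400]=crop('scene',270,160,80,60,5)
m[300:600,400:800]=crop('side',205,225,80,60,5)
cv2.imwrite('pics/m.png',m[:,:,::-1])
```

```text
(no output)
```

View pics/m.png

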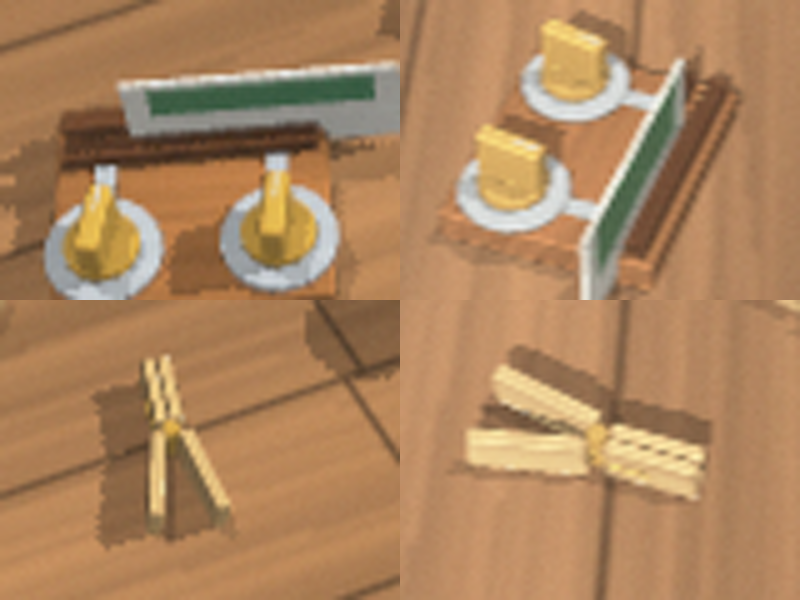

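The 5x crops show the card's top edge in the scene view from (122,85) to off-crop on the right, and in the side view from (683,62) to (585,232). Knob bars in the scene view are at (275,200) and (98,215), and in the side view at (510,165) and (573,60). The peg pivot is at (172,430) in the scene view and (597,440) in the side view; its handles point away from the robot.

```bash
cat > m1.py <<'E'
from h import *
import pickle
d=pickle.load(open('d0.pkl','rb'))
S,D=d['scene'],d['side']
def s(x,y,x0=170,y0=182): return (S,x0+x/5-.4,y0+y/5-.4)
def e(x,y,x0=210,y0=135): return (D,x0+(x-400)/5-.4,y0+y/5-.4)
def sp(x,y): return s(x,y-300,270,160)
def ep(x,y): return e(x,y-300,205,225)
np.set_printoptions(precision=4,suppress=True)
f=1/1.5625
P={'card top L':tri(s(121,83),e(683,60)),'card top R':tri((S,389*f,304.5*f),e(586,230)),
'peg piv':tri(sp(172,425),ep(597,432)),
'handle+ end top (scene right)':tri(sp(224,505),ep(467,430)),
'handle scene left':tri(sp(157,520),ep(495,368)),
'jaw tips':tri(sp(157,358),ep(705,455)),
'knob a bar far top':tri(s(277,170),e(545,153)),
'knob b bar far top':tri(s(106,185),e(604,45)),
'disc a':tri(s(280,238),e(513,187)),'disc b':tri(s(104,245),e(576,85))}
for k,v in P.items(): print(k,v)
L,R=P['card top L'],P['card top R'];print(np.linalg.norm(L-R),np.degrees(np.arctan2(*(R-L)[1::-1])))
n=('vase',184,330,'cup',583,255,'note',433,440)
print(onz(S,*np.array([184,330])*f,0),onz(S,583*f,252*f,0),onz(S,430*f,410*f,.04))
E
python3 m1.py
```

```text
card top L [ 0.5364 -0.1652  0.0805]
card top R [ 0.5851 -0.018   0.0841]
peg piv [0.5782 0.1669 0.0246]
handle+ end top (scene right) [0.6435 0.1693 0.0252]
handle scene left [0.635  0.1287 0.0214]
jaw tips [0.5253 0.1801 0.0251]
knob a bar far top [ 0.6138 -0.1001  0.0633]
knob b bar far top [ 0.5867 -0.1922  0.0654]
disc a [ 0.6351 -0.1086  0.0266]
disc b [ 0.6032 -0.2019  0.0266]
0.15506029809225308 71.68897358539519
[ 0.4366 -0.3887  0.    ] [0.5636 0.4287 0.    ] [ 0.7873 -0.0213  0.04  ]
```

Call:
{"method": "drive_tool", "body": {
  "series": [
    {"xyz":[-0.2,-0.18,0]},
    {"xyz":[-0.4,-0.36,0]},
    {"xyz":[-0.6,-0.55,0]},
    {"xyz":[-0.84,-0.77,0]},
    {"xyz":[-0.84,-0.77,0]},
    {"xyz":[-0.84,-0.77,0]}
  ]
}}

```text
schema error: expected keys xyz, spin, grip
```

Call:
{"method": "drive_tool", "body": {
  "series": [
    {"xyz":[-0.2,-0.18,0]},
    {"xyz":[-0.4,-0.36,0]},
    {"xyz":[-0.6,-0.55,0]},
    {"xyz":[-0.84,-0.77,0]},
    {"xyz":[-0.84,-0.77,0]},
    {"xyz":[-0.84,-0.77,0]}
  ]
}}

```text
schema error: expected keys xyz, spin, grip
```

Call:
{"method": "drive_tool", "body": {
  "series": [
    {"xyz":[-0.2,-0.18,0]},
    {"xyz":[-0.4,-0.36,0]},
    {"xyz":[-0.6,-0.55,0]},
    {"xyz":[-0.84,-0.77,0]},
    {"xyz":[-0.84,-0.77,0]},
    {"xyz":[-0.84,-0.77,0]},
    {"xyz":[-0.84,-0.77,0]}
  ]
}}

```text
schema error: expected keys xyz, spin, grip
```

Call:
{"method": "drive_tool", "body": {
  "series": [
    {"xyz":[-0.2,-0.18,0],"spin":0,"grip":1},
    {"xyz":[-0.4,-0.36,0],"spin":0,"grip":1},
    {"xyz":[-0.6,-0.55,0],"spin":0,"grip":1},
    {"xyz":[-0.84,-0.77,0],"spin":0,"grip":1},
    {"xyz":[-0.84,-0.77,0],"spin":0,"grip":1},
    {"xyz":[-0.84,-0.77,0],"spin":0,"grip":1}
  ]
}}

```text
time: 0.9
ee_pos: [0.3822, 0.3602, 0.2226]
tool_rot: [-180.0, 0.0, 156.9]
wrist_force: [-0.0, 0.3, 0.2]
finger_gap: 0.0869
finger_force: 0.0
```

Call:
{"method": "drive_tool", "body": {
  "series": [
    {"xyz":[-0.2,-0.18,0],"spin":0,"grip":1},
    {"xyz":[-0.4,-0.36,0],"spin":0,"grip":1},
    {"xyz":[-0.6,-0.55,0],"spin":0,"grip":1},
    {"xyz":[-0.84,-0.77,0],"spin":0,"grip":1},
    {"xyz":[-0.84,-0.77,0],"spin":0,"grip":1},
    {"xyz":[-0.84,-0.77,0],"spin":0,"grip":1}
  ]
}}

```text
time: 1.65
ee_pos: [0.5005, 0.1028, 0.2224]
tool_rot: [-180.0, 0.0, 157.0]
wrist_force: [-0.8, 0.5, 0.4]
finger_gap: 0.087
finger_force: 0.0
```

Call:
{"method": "drive_tool", "body": {
  "series": [
    {"xyz":[-0.2,-0.18,0],"spin":0,"grip":1},
    {"xyz":[-0.4,-0.36,0],"spin":0,"grip":1},
    {"xyz":[-0.6,-0.55,0],"spin":0,"grip":1},
    {"xyz":[-0.84,-0.77,0],"spin":0,"grip":1},
    {"xyz":[-0.84,-0.77,0],"spin":0,"grip":1},
    {"xyz":[-0.84,-0.77,0],"spin":0,"grip":1},
    {"xyz":[-0.84,-0.77,0],"spin":0,"grip":1}
  ]
}}

```text
time: 2.52
ee_pos: [0.6188, -0.1509, 0.2219]
tool_rot: [179.9, -0.1, 157.4]
wrist_force: [-0.4, 0.5, -0.1]
finger_gap: 0.087
finger_force: 0.0
```

Run:
```python
from h import *
import pickle
c=cam('wrist');pickle.dump(c,open('w1.pkl','wb'));print(manip.read_state()['joints'],manip.read_state()['ee_pos'])
cv2.imwrite('pics/w1.png',cv2.resize(c['image'],(800,600),interpolation=cv2.INTER_CUBIC)[:,:,::-1])
```

```text
[-4.10295987 23.82875603 19.32590524 94.35169048 -8.71680833 63.35629163
 85.06656329] [ 0.61876731 -0.15076586  0.22209517]
```

View pics/w1.png

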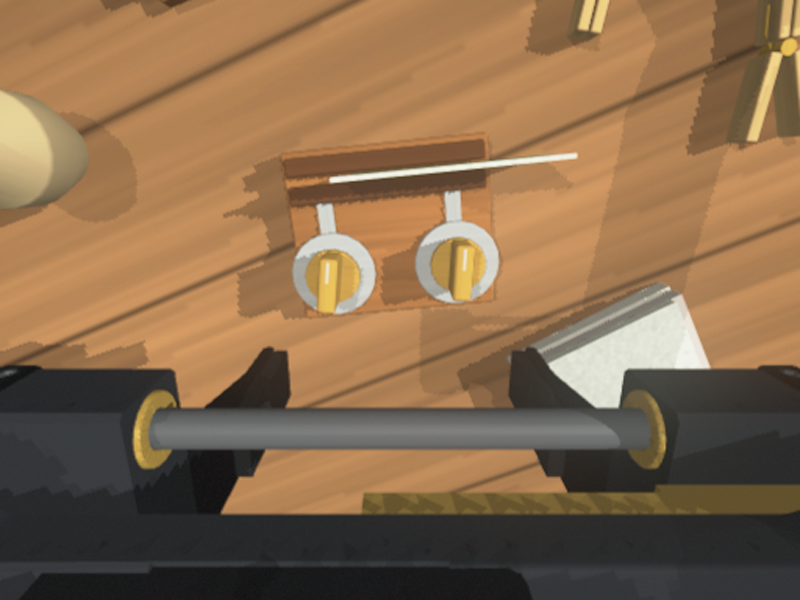

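The wrist view shows knob_a's bar at about (462,270), knob_b's at about (329,282), and the card's top edge from (330,180) to (577,156). The peg's pivot is at (788,47).

```bash
cat > k.py <<'E'
from h import *
np.set_printoptions(precision=4,suppress=True)
def fit(c,box,z,vmin,smin=110):
    x0,y0,x1,y1=[int(b/1.5625) for b in box]; im=c['image'][y0:y1,x0:x1]
    h=cv2.cvtColor(im,cv2.COLOR_RGB2HSV)
    m=((h[...,0]>15)&(h[...,0]<32)&(h[...,1]>smin)&(h[...,2]>vmin)).astype(np.uint8)
    n,l,s,_=cv2.connectedComponentsWithStats(m); i=1+np.argmax(s[1:,4])
    v,u=np.nonzero(l==i)
    p=np.array([onz(c,a+x0,b+y0,z)[:2] for a,b in zip(u,v)])
    r=cv2.minAreaRect((p*1000).astype(np.float32))
    q=p-p.mean(0);w,V=np.linalg.eigh(q.T@q)
    d=V[:,1]; print(len(p),'centre',p.mean(0),'rect',r,'dir',np.degrees(np.arctan2(d[1],d[0]))%180)
if __name__=='__main__':
    import pickle
    c=pickle.load(open('w1.pkl','rb'))
    for nm,b in (('a',(415,215,500,310)),('b',(290,230,377,320))):
        for vm in (170,195,215): print(nm,vm,end=' ');fit(c,b,.066,vm)
    f=1/1.5625
    L=onz(c,331*f,180*f,.08);R=onz(c,577.5*f,156*f,.08);print(L,R,np.linalg.norm(L-R),np.degrees(np.arctan2(*(R-L)[1::-1])))
    for u,v in ((283,153),(487,133),(495,300)):print(onz(c,u*f,v*f,.022))
    print('disc',onz(c,457*f,262*f,.03),onz(c,334*f,274*f,.03))
    from m1 import S,D,s
    print('tri a',tri(s(277,170),(c,463*f,238*f)),'b',tri(s(106,185),(c,331*f,251*f)))
    print('card R height',tri((S,389*f,304.5*f),(c,577.5*f,156*f)))
E
python3 k.py | grep -v '^jaw\|^handle\|^peg'
```

```text
a 170 522 centre [ 0.6335 -0.1018] rect ((634.0589599609375, -100.40632629394531), (21.406780242919922, 46.097694396972656), 66.14978790283203) dir 149.67552436778107
a 195 483 centre [ 0.6341 -0.1015] rect ((635.1810302734375, -100.4136962890625), (20.403278350830078, 43.954803466796875), 65.39973449707031) dir 147.13066836398198
a 215 312 centre [ 0.6346 -0.1039] rect ((633.11474609375, -103.66846466064453), (14.868470191955566, 43.17222595214844), 57.15625) dir 151.88654918203088
b 170 911 centre [ 0.6028 -0.195 ] rect ((601.4088745117188, -196.79238891601562), (38.28471755981445, 46.00794982910156), 20.163766860961914) dir 135.42164854503565
b 195 334 centre [ 0.6061 -0.2004] rect ((605.4166259765625, -200.04690551757812), (12.494243621826172, 39.4777946472168), 64.40558624267578) dir 151.02238436510186
b 215 295 centre [ 0.6064 -0.2003] rect ((605.5540771484375, -200.01705932617188), (11.423871994018555, 39.240116119384766), 61.81529235839844) dir 150.42628599976595
[ 0.5392 -0.1638  0.08  ] [ 0.5868 -0.0113  0.08  ] 0.1597603838014448 72.6807719104062
[ 0.5057 -0.1976  0.022 ]
[ 0.5522 -0.0491  0.022 ]
[ 0.6791 -0.0869  0.022 ]
disc [ 0.6344 -0.1052  0.03  ] [ 0.6054 -0.2001  0.03  ]
card top L [ 0.5364 -0.1652  0.0805]
card top R [ 0.5851 -0.018   0.0841]
knob a bar far top [ 0.6138 -0.1001  0.0633]
knob b bar far top [ 0.5867 -0.1922  0.0654]
disc a [ 0.6351 -0.1086  0.0266]
disc b [ 0.6032 -0.2019  0.0266]
0.15506029809225308 71.68897358539519
[ 0.4366 -0.3887  0.    ] [0.5636 0.4287 0.    ] [ 0.7873 -0.0213  0.04  ]
tri a [ 0.612  -0.0978  0.0598] b [ 0.5839 -0.19    0.0575]
card R height [ 0.5866 -0.0148  0.0836]
```

Call:
{"method": "drive_tool", "body": {
  "series": [
    {"xyz":[0.008,0.191,0.1],"spin":0.03,"grip":0.3},
    {"xyz":[0.008,0.191,0.3],"spin":0.03,"grip":0.3},
    {"xyz":[0.008,0.191,0.5],"spin":0.03,"grip":0.3},
    {"xyz":[0.008,0.191,0.62],"spin":0.03,"grip":0.3},
    {"xyz":[0.008,0.191,0.72],"spin":0.03,"grip":0.3},
    {"xyz":[0.008,0.191,0.72],"spin":0.03,"grip":0.3},
    {"xyz":[0.008,0.191,0.72],"spin":0.03,"grip":0.3}
  ],
  "squeeze": 20
}}

```text
time: 3.45
ee_pos: [0.636, -0.1081, 0.0437]
tool_rot: [179.9, 0.1, 151.9]
wrist_force: [-0.5, -0.2, 0.8]
finger_gap: 0.0567
finger_force: 0.0
```

Call:
{"method": "drive_tool", "body": {
  "series": [
    {"xyz":[0,0,0],"spin":0,"grip":-1},
    {"xyz":[0,0,0],"spin":0,"grip":-1},
    {"xyz":[0,0,0],"spin":0,"grip":-1},
    {"xyz":[0,0,0],"spin":0,"grip":-1},
    {"xyz":[0,0,0],"spin":0,"grip":-1},
    {"xyz":[0,0,0],"spin":0,"grip":-1}
  ]
}}

```text
time: 4.2
ee_pos: [0.6362, -0.1081, 0.0426]
tool_rot: [179.9, 0.1, 151.9]
wrist_force: [2.3, 3.2, 0.1]
finger_gap: 0.0138
finger_force: 20.0
```

Call:
{"method": "drive_tool", "body": {
  "series": [
    {"xyz":[0,0,0],"spin":0.05,"grip":-1},
    {"xyz":[0,0,0],"spin":0.1,"grip":-1},
    {"xyz":[0,0,0],"spin":0.15,"grip":-1},
    {"xyz":[0,0,0],"spin":0.2,"grip":-1},
    {"xyz":[0,0,0],"spin":0.25,"grip":-1},
    {"xyz":[0,0,0],"spin":0.3,"grip":-1},
    {"xyz":[0,0,0],"spin":0.35,"grip":-1},
    {"xyz":[0,0,0],"spin":0.4,"grip":-1},
    {"xyz":[0,0,0],"spin":0.42,"grip":-1},
    {"xyz":[0,0,0],"spin":0.42,"grip":-1}
  ]
}}

```text
time: 5.45
ee_pos: [0.6343, -0.109, 0.0425]
tool_rot: [-179.9, -0.0, 76.3]
wrist_force: [-2.7, 1.1, 2.2]
finger_gap: 0.0137
finger_force: 20.0
```

```bash
python3 -c "
from h import *
s=manip.read_state();print(s)"
```

```text
{'time': 5.45, 'joints': array([-18.92131819,  39.78848207,  36.34196578, 102.40917264,
       -30.60456289,  48.17165574,  18.45051769]), 'qvel': array([ 0.4392348 , -0.19154253, -0.70580002,  0.02829567,  0.09108695,
       -0.2958738 ,  0.55338037]), 'tau': array([  0.79693621, -48.11610103,  10.64830005, -16.98150158,
        -0.15378767,  -0.83662933,  -0.27632257]), 'ee_pos': array([ 0.6343266 , -0.10897705,  0.04254526]), 'tool_rot': array([-1.79865219e+02, -2.38201807e-04,  7.63082044e+01]), 'wrist_force': array([-2.69952133,  1.13679072,  2.21969541]), 'ft_torque': array([0.24484573, 0.68681145, 0.15754237]), 'finger_force': 20.000892472453415, 'finger_gap': 0.01368158129671798}
```

Call:
{"method": "drive_tool", "body": {
  "series": [
    {"xyz":[0,0,0],"spin":0.012,"grip":-1},
    {"xyz":[0,0,0],"spin":0.012,"grip":-1},
    {"xyz":[0,0,0],"spin":0.012,"grip":-1}
  ]
}}

```text
time: 5.82
ee_pos: [0.6343, -0.1091, 0.0426]
tool_rot: [-179.9, -0.0, 74.1]
wrist_force: [-3.9, 2.6, 6.4]
finger_gap: 0.0144
finger_force: 20.0
```

```bash
python3 -c "
from h import *
s=manip.read_state();print(s['ft_torque'],s['tool_rot'],s['wrist_force'])"
```

```text
[0.33976825 0.9462703  0.52688971] [-1.79876567e+02 -1.31227979e-02  7.41137078e+01] [-3.87368567  2.57154332  6.39469941]
```

Call:
{"method": "drive_tool", "body": {
  "series": [
    {"xyz":[0,0,0],"spin":-0.01,"grip":0.3},
    {"xyz":[0,0,0],"spin":-0.01,"grip":0.3},
    {"xyz":[0,0,0],"spin":-0.01,"grip":0.3},
    {"xyz":[0,0,-0.2],"spin":0,"grip":0.3},
    {"xyz":[0,0,-0.28],"spin":-0.05,"grip":0.3},
    {"xyz":[-0.2,-0.008,-0.28],"spin":-0.1,"grip":0.3},
    {"xyz":[-0.389,-0.008,-0.28],"spin":-0.15,"grip":0.3},
    {"xyz":[-0.389,-0.008,-0.28],"spin":-0.2,"grip":0.3},
    {"xyz":[-0.389,-0.008,-0.28],"spin":-0.26,"grip":0.3},
    {"xyz":[-0.389,-0.008,-0.28],"spin":-0.32,"grip":0.3}
  ]
}}

```text
time: 7.08
ee_pos: [0.6065, -0.2027, 0.1124]
tool_rot: [180.0, 0.0, 131.8]
wrist_force: [0.0, -0.0, 0.3]
finger_gap: 0.0564
finger_force: 0.0
```

Call:
{"method": "drive_tool", "body": {
  "series": [
    {"xyz":[0,0,0],"spin":-0.05,"grip":0.3},
    {"xyz":[0,0,0],"spin":-0.1,"grip":0.3},
    {"xyz":[0,0,0],"spin":-0.113,"grip":0.3},
    {"xyz":[0,0,0],"spin":-0.113,"grip":0.3}
  ]
}}

```text
time: 7.58
ee_pos: [0.6065, -0.2025, 0.1125]
tool_rot: [180.0, 0.0, 151.8]
wrist_force: [0.9, -0.3, 0.5]
finger_gap: 0.0571
finger_force: 0.0
```

Run:
```python
from h import *
from k import fit
import pickle
c=cam('wrist');pickle.dump(c,open('w2.pkl','wb'));s=manip.read_state();print(s['joints'],s['ee_pos'],s['tool_rot'])
for p in ((.6353,-.106,.066),(.6055,-.2015,.066)): print(proj(c,p)*1.5625)
cv2.imwrite('pics/w2.png',cv2.resize(c['image'],(800,600),interpolation=cv2.INTER_CUBIC)[:,:,::-1])
```

```text
[  0.076   30.6831  20.4374 100.0573 -13.1396  51.613   87.8508] [ 0.6065 -0.2024  0.1124] [-179.9995   -0.0026  151.7572]
[600.9925 290.6576]
[396.6292 327.9345]
```

View pics/w2.png

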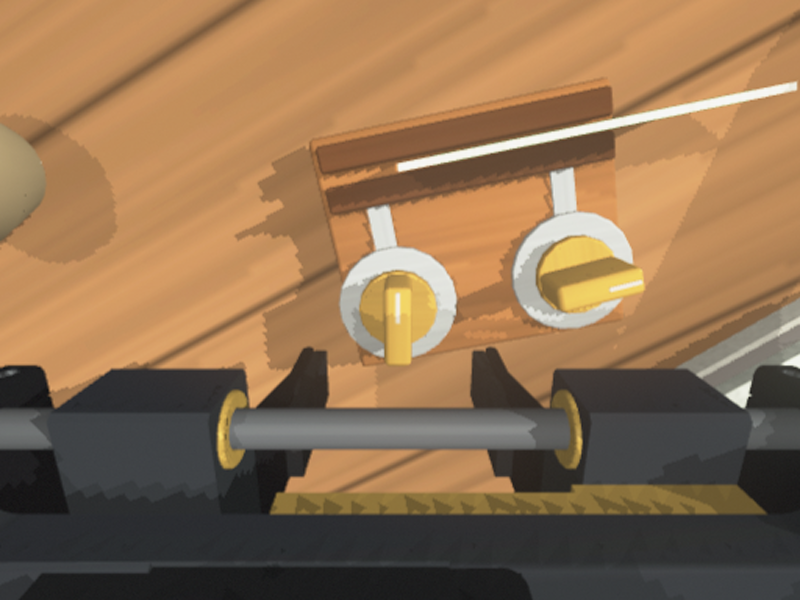

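The wrist view shows knob_a turned nearly parallel to the card, at (598,285). knob_b, at (398,318), lies centred and aligned between the fingers.

Call:
{"method": "drive_tool", "body": {
  "series": [
    {"xyz":[0,0,0.15],"spin":0,"grip":0.3},
    {"xyz":[0,0,0.28],"spin":0,"grip":0.3},
    {"xyz":[0,0,0.28],"spin":0,"grip":0.3},
    {"xyz":[0,0,0.28],"spin":0,"grip":-1},
    {"xyz":[0,0,0.28],"spin":0,"grip":-1},
    {"xyz":[0,0,0.28],"spin":0,"grip":-1},
    {"xyz":[0,0,0.28],"spin":0,"grip":-1},
    {"xyz":[0,0,0.28],"spin":0,"grip":-1},
    {"xyz":[0,0,0.28],"spin":0,"grip":-1}
  ]
}}

```text
time: 8.75
ee_pos: [0.6062, -0.2032, 0.0428]
tool_rot: [-180.0, 0.0, 151.8]
wrist_force: [-1.5, -1.2, 2.3]
finger_gap: 0.0139
finger_force: 20.0
```

Call:
{"method": "drive_tool", "body": {
  "series": [
    {"xyz":[0,0,0],"spin":0.05,"grip":-1},
    {"xyz":[0,0,0],"spin":0.1,"grip":-1},
    {"xyz":[0,0,0],"spin":0.15,"grip":-1},
    {"xyz":[0,0,0],"spin":0.2,"grip":-1},
    {"xyz":[0,0,0],"spin":0.25,"grip":-1},
    {"xyz":[0,0,0],"spin":0.3,"grip":-1},
    {"xyz":[0,0,0],"spin":0.35,"grip":-1},
    {"xyz":[0,0,0],"spin":0.4,"grip":-1},
    {"xyz":[0,0,0],"spin":0.43,"grip":-1},
    {"xyz":[0,0,0],"spin":0.43,"grip":-1}
  ]
}}

```text
time: 10.0
ee_pos: [0.6052, -0.2035, 0.0428]
tool_rot: [-179.9, 0.1, 74.5]
wrist_force: [-3.7, -2.1, 4.5]
finger_gap: 0.0139
finger_force: 20.0
```

```bash
python3 -c "
from h import *
s=manip.read_state();print(s['ft_torque'],s['tool_rot'],s['wrist_force'])"
```

```text
[-0.57207213  1.01542048  0.34403958] [-1.79891775e+02  1.28877323e-01  7.45275440e+01] [-3.67986881 -2.10618621  4.5047079 ]
```

Call:
{"method": "drive_tool", "body": {
  "series": [
    {"xyz":[0,0,0],"spin":0,"grip":0.3},
    {"xyz":[0,0,0],"spin":0,"grip":0.3},
    {"xyz":[0,0,0],"spin":0,"grip":0.3},
    {"xyz":[0,0,-0.25],"spin":0,"grip":0.3},
    {"xyz":[0,0,-0.5],"spin":0,"grip":0.3},
    {"xyz":[0.1,0,-0.72],"spin":0.04,"grip":0.5},
    {"xyz":[0.3,-0.1,-0.72],"spin":0.09,"grip":1},
    {"xyz":[0.5,-0.2,-0.72],"spin":0.14,"grip":1},
    {"xyz":[0.7,-0.3,-0.72],"spin":0.19,"grip":1},
    {"xyz":[0.9,-0.4,-0.72],"spin":0.24,"grip":1}
  ]
}}

```text
time: 11.25
ee_pos: [0.57, 0.0435, 0.2226]
tool_rot: [-180.0, -0.1, 31.0]
wrist_force: [0.3, -1.2, -0.4]
finger_gap: 0.0862
finger_force: 0.0
```

Run:
```python
from h import *
import pickle
s=manip.read_state();print(s['joints'],s['ee_pos'],s['tool_rot'])
for n in ('wrist','side'):
    c=cam(n);pickle.dump(c,open(n+'3.pkl','wb'))
    cv2.imwrite(f'pics/{n}3.png',cv2.resize(c['image'],(800,600),interpolation=cv2.INTER_CUBIC)[:,:,::-1])
    for p in ((.6353,-.106,.066),(.6055,-.2015,.066)): print(n,proj(c,p)*1.5625)
```

```text
[-53.29124924  26.63064187  61.58070304 104.63953322 -26.00809504
  64.37486345 -41.57503634] [0.57002937 0.04352839 0.22259726] [-1.79957421e+02 -6.29399643e-02  3.10005115e+01]
wrist [618.7270776  305.45874993]
wrist [689.98504448 395.68935079]
side [361.27675634 254.63097641]
side [381.33287272 221.24275485]
```

View pics/wrist3.png

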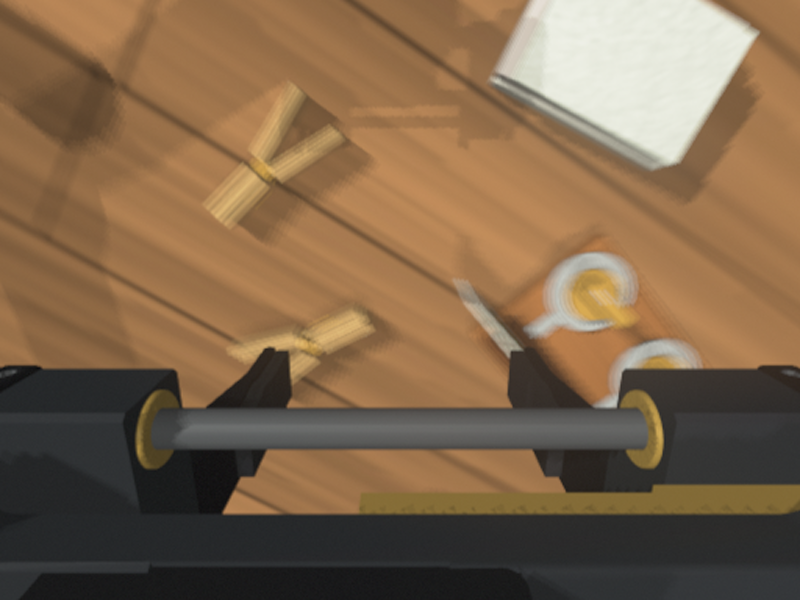

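The blurred wrist view shows the target peg with its pivot at (262,168) and handles toward upper right, plus the decoy at (305,345). I'll move to a clearer view of the target.

Call:
{"method": "drive_tool", "body": {
  "series": [
    {"xyz":[0.05,-0.1,0],"spin":0.05,"grip":1},
    {"xyz":[0.08,-0.2,0],"spin":0.1,"grip":1},
    {"xyz":[0.12,-0.3,0],"spin":0.15,"grip":1},
    {"xyz":[0.12,-0.4,0],"spin":0.2,"grip":1},
    {"xyz":[0.12,-0.52,0],"spin":0.256,"grip":1},
    {"xyz":[0.12,-0.52,0],"spin":0.256,"grip":1},
    {"xyz":[0.12,-0.52,0],"spin":0.256,"grip":1},
    {"xyz":[0.12,-0.52,0],"spin":0.256,"grip":1}
  ]
}}

```text
time: 12.35
ee_pos: [0.5291, 0.1666, 0.2228]
tool_rot: [-180.0, -0.0, -14.9]
wrist_force: [-0.5, 0.8, -0.3]
finger_gap: 0.0869
finger_force: 0.0
```

Run:
```python
from h import *
import pickle
s=manip.read_state();print(s['joints'],s['ee_pos'],s['tool_rot'])
c=cam('wrist');pickle.dump(c,open('w4.pkl','wb'))
b=pickle.load(open('side3.pkl','rb'))
m=np.zeros((600,800,3),np.uint8)
m[:300,:400]=cv2.resize(c['image'],(400,300),interpolation=cv2.INTER_AREA)
m[:300,400:]=cv2.resize(b['image'][130:190,205:285],(400,300),interpolation=cv2.INTER_CUBIC)
m[300:,:]=cv2.resize(c['image'][0:225,:],(800,352),interpolation=cv2.INTER_CUBIC)[:300]
cv2.imwrite('pics/m4.png',m[:,:,::-1])
```

```text
[-72.73241077  30.02487381  71.91577225 106.96670907 -31.29608204
  66.30952583 -94.55926637] [0.52913697 0.16663164 0.2227951 ] [-1.79986547e+02 -3.50327437e-02 -1.48684477e+01]
```

View pics/m4.png

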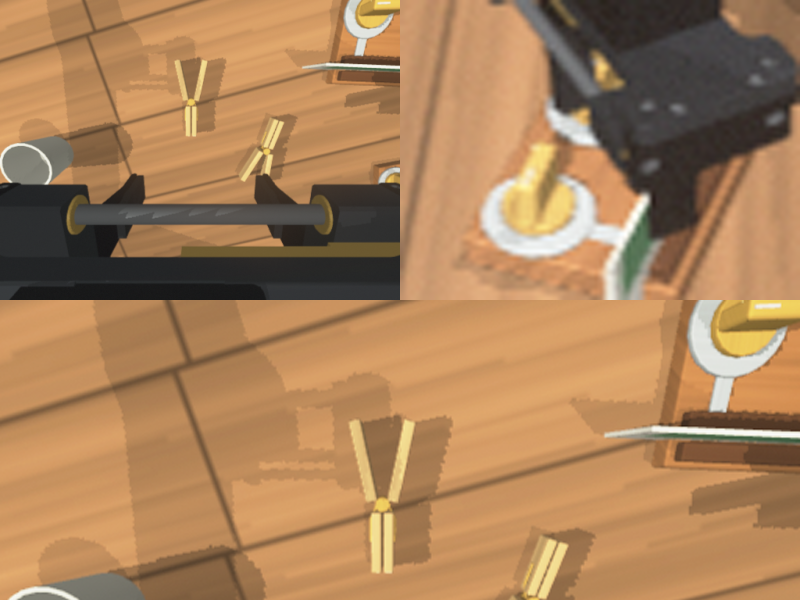

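The wrist view, in 800-wide coordinates, shows the target peg's pivot at (382,204), its jaw tips at (382,272) and its handle ends at (355,121) and (408,120). In the side crop knob_a is parallel to the card and knob_b is hidden by the gripper.

```bash
python3 - <<'E' | tail -12
from h import *
import pickle
from m1 import sp,ep
c=pickle.load(open('w4.pkl','rb'));f=1/1.5625
x0=200
im=c['image'][70:180,215:272];h=cv2.cvtColor(im,cv2.COLOR_RGB2HSV)
P={n:onz(c,u*f-.2,v*f-.2,.024) for n,u,v in (('piv',382,204),('jaw',382,272),('hl',355,121),('hr',408,120))}
for k,v in P.items():print(k,v)
ax=P['jaw']-P['piv'];print('dir jaw',np.degrees(np.arctan2(ax[1],ax[0])),np.linalg.norm(ax))
ax=P['piv']-(P['hl']+P['hr'])/2;print('dir h',np.degrees(np.arctan2(ax[1],ax[0])),np.linalg.norm(ax))
print('tri piv',tri(sp(172,425),ep(597,432),(c,382*f-.2,204*f-.2)))
print('tri handle r',tri(ep(467,430),sp(224,505),(c,355*f,121*f)), tri(ep(495,368),(c,408*f,120*f)))
E
```

```text
disc a [ 0.6351 -0.1086  0.0266]
disc b [ 0.6032 -0.2019  0.0266]
0.15506029809225308 71.68897358539519
[ 0.4366 -0.3887  0.    ] [0.5636 0.4287 0.    ] [ 0.7873 -0.0213  0.04  ]
piv [0.5799 0.1687 0.024 ]
jaw [0.5271 0.1834 0.024 ]
hl [0.6437 0.1718 0.024 ]
hr [0.6342 0.1334 0.024 ]
dir jaw 164.41755666898723 0.05477477528820847
dir h 164.77178522365813 0.061202971454097616
tri piv [0.5788 0.1676 0.0251]
tri handle r [0.6434 0.1702 0.0256] [0.6335 0.1334 0.0286]
```

Call:
{"method": "drive_tool", "body": {
  "series": [
    {"xyz":[0.2,-0.03,0],"spin":0.003,"grip":0.6},
    {"xyz":[0.354,-0.058,0.1],"spin":0.003,"grip":0.6},
    {"xyz":[0.354,-0.058,0.3],"spin":0.003,"grip":0.6},
    {"xyz":[0.354,-0.058,0.5],"spin":0.003,"grip":0.6},
    {"xyz":[0.354,-0.058,0.65],"spin":0.003,"grip":0.6},
    {"xyz":[0.354,-0.058,0.75],"spin":0.003,"grip":0.6},
    {"xyz":[0.354,-0.058,0.82],"spin":0.003,"grip":0.6},
    {"xyz":[0.354,-0.058,0.86],"spin":0.003,"grip":0.6},
    {"xyz":[0.354,-0.058,0.86],"spin":0.003,"grip":0.6}
  ]
}}

```text
time: 13.52
ee_pos: [0.6181, 0.1594, 0.0076]
tool_rot: [-180.0, -0.0, -15.3]
wrist_force: [-0.8, 0.7, -0.5]
finger_gap: 0.0694
finger_force: 0.0
```

Run:
```python
from h import *
s=manip.read_state();print(s['joints'],s['ee_pos'],s['tool_rot'])
```

```text
[-52.45116946  49.21631966  52.20635485 104.61260366 -49.2971745
  52.12618436 -82.17890118] [0.61807042 0.15939052 0.00763718] [-1.79988047e+02 -1.09009363e-02 -1.53385626e+01]
```

Call:
{"method": "drive_tool", "body": {
  "series": [
    {"xyz":[0,0.006,0.014],"spin":0,"grip":0.6},
    {"xyz":[0,0.006,0.014],"spin":0,"grip":0.6},
    {"xyz":[0,0.006,0.014],"spin":0,"grip":-1},
    {"xyz":[0,0.006,0.014],"spin":0,"grip":-1},
    {"xyz":[0,0.006,0.014],"spin":0,"grip":-1},
    {"xyz":[0,0.006,0.014],"spin":0,"grip":-1},
    {"xyz":[0,0.006,0.014],"spin":0,"grip":-1},
    {"xyz":[0,0.006,0.014],"spin":0,"grip":-1},
    {"xyz":[0,0.006,0.014],"spin":0,"grip":-1}
  ],
  "squeeze": 20
}}

```text
time: 14.65
ee_pos: [0.6175, 0.1577, 0.0041]
tool_rot: [180.0, -0.0, -15.4]
wrist_force: [0.3, -0.3, 1.0]
finger_gap: 0.0235
finger_force: 19.9
```

Call:
{"method": "drive_tool", "body": {
  "series": [
    {"xyz":[0,0,-0.1],"spin":0,"grip":-1},
    {"xyz":[0,0,-0.2],"spin":0,"grip":-1},
    {"xyz":[0,0,-0.3],"spin":0,"grip":-1},
    {"xyz":[0.03,0.01,-0.3],"spin":-0.05,"grip":-1},
    {"xyz":[0.06,0.02,-0.3],"spin":-0.1,"grip":-1},
    {"xyz":[0.085,0.03,-0.3],"spin":-0.15,"grip":-1},
    {"xyz":[0.085,0.03,-0.3],"spin":-0.2,"grip":-1},
    {"xyz":[0.085,0.03,-0.3],"spin":-0.25,"grip":-1},
    {"xyz":[0.085,0.03,-0.3],"spin":-0.3,"grip":-1},
    {"xyz":[0.085,0.03,-0.3],"spin":-0.3,"grip":-1}
  ]
}}

```text
time: 15.9
ee_pos: [0.6365, 0.1449, 0.0808]
tool_rot: [180.0, -0.1, 38.5]
wrist_force: [0.6, -0.1, -0.4]
finger_gap: 0.0237
finger_force: 19.9
```

Call:
{"method": "drive_tool", "body": {
  "series": [
    {"xyz":[0,0,0],"spin":-0.05,"grip":-1},
    {"xyz":[0,0,0],"spin":-0.1,"grip":-1},
    {"xyz":[0,0,0],"spin":-0.15,"grip":-1},
    {"xyz":[0,0,0],"spin":-0.189,"grip":-1},
    {"xyz":[0,0,0],"spin":-0.189,"grip":-1},
    {"xyz":[0,0,0],"spin":-0.189,"grip":-1}
  ]
}}

```text
time: 16.65
ee_pos: [0.6361, 0.1449, 0.0794]
tool_rot: [180.0, 0.0, 72.5]
wrist_force: [-0.9, 0.0, -0.6]
finger_gap: 0.0234
finger_force: 19.9
```

Run:
```python
from h import *
import pickle
s=manip.read_state();print(s['joints'],s['ee_pos'],s['tool_rot'],s['finger_gap'])
d={n:cam(n) for n in ('scene','side')};pickle.dump(d,open('d5.pkl','wb'))
p=s['ee_pos'];print({n:proj(c,p) for n,c in d.items()})
m=np.zeros((600,800,3),np.uint8)
for i,(n,(x,y)) in enumerate((('scene',(170,140)),('side',(190,140)))):
    m[:,400*i:400*i+400]=cv2.resize(d[n]['image'][y:y+150,x:x+100],(400,600),interpolation=cv2.INTER_CUBIC)
cv2.imwrite('pics/m5.png',m[:,:,::-1])
```

```text
[-40.49483906  36.96689111  34.97580568 100.06677258 -26.18869585
  51.31030251 -11.70807236] [0.63606318 0.1449285  0.07937349] [1.79977811e+02 4.38498460e-03 7.25007856e+01] 0.023365757673201107
{'scene': array([307.73690317, 190.90958874]), 'side': array([220.44409926, 229.87548849])}
```

View pics/m5.png

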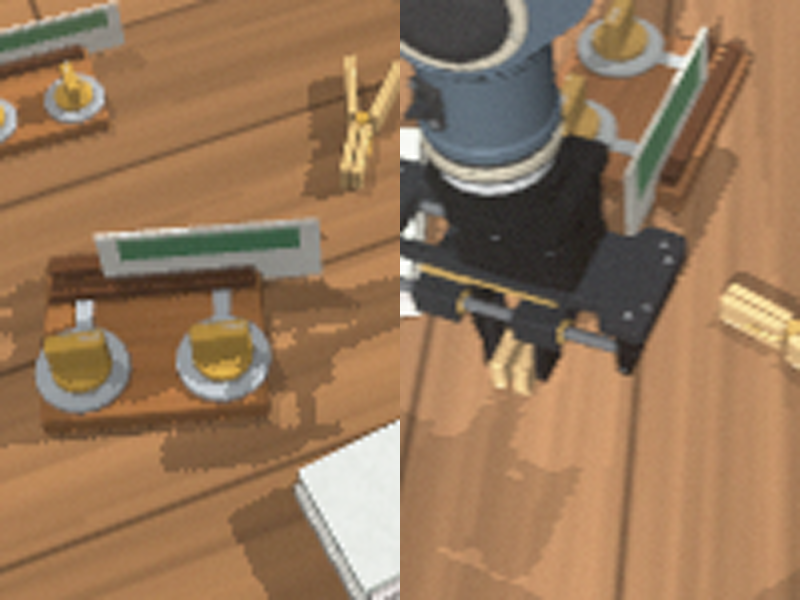

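The scene crop shows both knob bars parallel to the card, at (80,362) and (220,345). The side crop shows the peg's handle ends parallel at (513,370), so the peg is held wide open.

```bash
python3 - <<'E' | tail -8
from h import *
import pickle
np.set_printoptions(precision=4,suppress=True)
f=1/1.5625;w1=pickle.load(open('w1.pkl','rb'));w2=pickle.load(open('w2.pkl','rb'));d=pickle.load(open('d5.pkl','rb'));S=d['scene'];D=d['side']
def edge(L,R,c):
    a=onz(c,*L,.08);b=onz(c,*R,.08);print(a,b,np.linalg.norm(b-a),np.degrees(np.arctan2(*(b-a)[1::-1])))
edge((399*f-.2,167*f-.2),(797.5*f-.2,86*f-.2),w2)
edge((331*f-.2,180*f-.2),(577.5*f-.2,156*f-.2),w1)
edge((170+96/4-.4,140+236/4-.4),(170+319/4-.4,140+220/4-.4),S)
edge((190+306/4-.4,140+30/4-.4),(190+229/4-.4,140+165/4-.4),D)
print(tri((w1,577.5*f-.2,156*f-.2),(w2,797.5*f-.2,86*f-.2),(S,170+319/4-.4,140+220/4-.4),(D,190+229/4-.4,140+165/4-.4)))
s=manip.read_state();p=s['ee_pos'];e=np.array([.587,-.012]);y=np.array([.298,.9545])
th=np.radians(s['tool_rot'][2]);X=np.array([np.cos(th),np.sin(th)]);Y=np.array([X[1],-X[0]])
for k in (.108,.073):
    q=e+k*y-p[:2];print(k,'units',q@X/.25,q@Y/.25,(p[2]-.037)/.25)
E
```

```text
[ 0.5387 -0.1643  0.08  ] [ 0.5863 -0.0114  0.08  ] 0.16013198860285277 72.70429977109833
[ 0.539  -0.1639  0.08  ] [ 0.5865 -0.0114  0.08  ] 0.15973249046096555 72.67968528772823
[ 0.5369 -0.1662  0.08  ] [ 0.5845 -0.0148  0.08  ] 0.15873820437076291 72.54763276098001
[ 0.5368 -0.1633  0.08  ] [ 0.5835 -0.0231  0.08  ] 0.14773188252902697 71.56410519470478
[ 0.5852 -0.0154  0.0857]
0.108 units -0.22597514039079514 0.0006779200701909627 0.16838131473302045
0.073 units -0.3659661791028842 0.0008885864186379683 0.16838131473302045
```

Call:
{"method": "drive_tool", "body": {
  "series": [
    {"xyz":[-0.05,-0.002,0.06],"spin":0,"grip":-1},
    {"xyz":[-0.12,-0.002,0.12],"spin":0,"grip":-1},
    {"xyz":[-0.2,-0.002,0.168],"spin":0,"grip":-1},
    {"xyz":[-0.226,-0.002,0.168],"spin":0,"grip":-1},
    {"xyz":[-0.226,-0.002,0.168],"spin":0,"grip":-1},
    {"xyz":[-0.226,-0.002,0.168],"spin":0,"grip":-1}
  ]
}}

```text
time: 17.5
ee_pos: [0.6192, 0.0921, 0.0374]
tool_rot: [180.0, -0.1, 72.7]
wrist_force: [0.0, 0.5, 0.7]
finger_gap: 0.0233
finger_force: 19.9
```

Run:
```python
from h import *
import pickle
s=manip.read_state();print(s['ee_pos'],s['tool_rot'],s['finger_gap'])
d={n:cam(n) for n in ('scene','side','wrist')};pickle.dump(d,open('d6.pkl','wb'))
m=np.zeros((600,800,3),np.uint8)
m[:,:400]=cv2.resize(d['scene']['image'][165:240,225:275],(400,600),interpolation=cv2.INTER_CUBIC)
m[:300,400:]=cv2.resize(d['side']['image'][140:230,200:320],(400,300),interpolation=cv2.INTER_CUBIC)
m[300:,400:]=cv2.resize(d['wrist']['image'],(400,300),interpolation=cv2.INTER_AREA)
cv2.imwrite('pics/m6.png',m[:,:,::-1])
for p in ((.6192-.093*.298,.0911-.093*.9545,.045),): print({n:proj(c,p) for n,c in d.items()})
```

```text
[0.61920702 0.09207789 0.03738609] [ 1.79960116e+02 -6.08487834e-02  7.27187835e+01] 0.023341326364945812
{'scene': array([256.03298321, 201.36345457]), 'side': array([243.68368065, 196.29041057]), 'wrist': array([255.90016738, 369.82187096])}
```

View pics/m6.png

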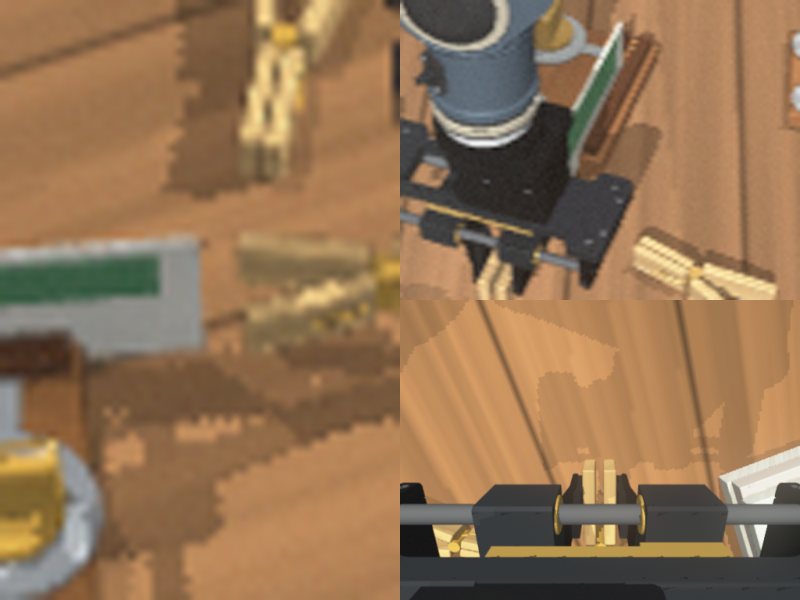

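The scene crop shows the open jaws facing the card. The far arm's tip top is at (239,236), the near arm's at (249,300), and the card edge's top corner at (200,238).

Run:
```python
from h import *
import pickle
S=pickle.load(open('d6.pkl','rb'))['scene'];e=np.array([.5863,-.0125]);y=np.array([.298,.9545]);x=np.array([.9545,-.298])
def q(u,v,z):
    p=onz(S,225+u/8-.45,165+v/8-.45,z)[:2]-e;print(u,v,'x %.4f y %.4f'%(p@x,p@y))
for a in ((239,236,.0573),(239,254,.0573),(249,300,.0573),(249,318,.0573),(375,243,.0573),(375,285,.0573)):q(*a)
q(200,238,.08);q(205,345,.01)
```

```text
239 236 x -0.0174 y 0.0126
239 254 x -0.0094 y 0.0120
249 300 x 0.0110 y 0.0141
249 318 x 0.0187 y 0.0135
375 243 x -0.0098 y 0.0618
375 285 x 0.0085 y 0.0600
200 238 x -0.0020 y -0.0021
205 345 x -0.0015 y -0.0024
```

Call:
{"method": "drive_tool", "body": {
  "series": [
    {"xyz":[0,-0.005,0],"spin":0,"grip":-1},
    {"xyz":[-0.04,-0.005,0],"spin":0,"grip":-1},
    {"xyz":[-0.08,-0.005,0],"spin":0,"grip":-1},
    {"xyz":[-0.11,-0.005,0],"spin":0,"grip":-1},
    {"xyz":[-0.14,-0.005,0],"spin":0,"grip":-1},
    {"xyz":[-0.14,-0.005,0],"spin":0,"grip":-1},
    {"xyz":[-0.14,-0.005,0],"spin":0,"grip":-1},
    {"xyz":[-0.14,-0.005,0],"spin":0,"grip":-1},
    {"xyz":[-0.14,-0.005,0],"spin":0,"grip":-1}
  ]
}}

```text
time: 18.77
ee_pos: [0.6071, 0.0586, 0.037]
tool_rot: [-180.0, -0.0, 72.7]
wrist_force: [0.2, 0.3, -0.9]
finger_gap: 0.0236
finger_force: 19.9
```

Run:
```python
from h import *
s=manip.read_state();print(s['ee_pos'],s['tool_rot'],s['finger_gap'],s['wrist_force'],s['finger_force'])
c=cam('scene');cv2.imwrite('pics/m7.png',cv2.resize(c['image'][165:240,200:275],(600,600),interpolation=cv2.INTER_CUBIC)[:,:,::-1])
```

```text
[0.60709408 0.0585936  0.03698633] [-1.79996620e+02 -9.19290626e-03  7.27075960e+01] 0.02355813680451267 [ 0.23493849  0.27388609 -0.87572109] 19.94187980890274
```

View pics/m7.png

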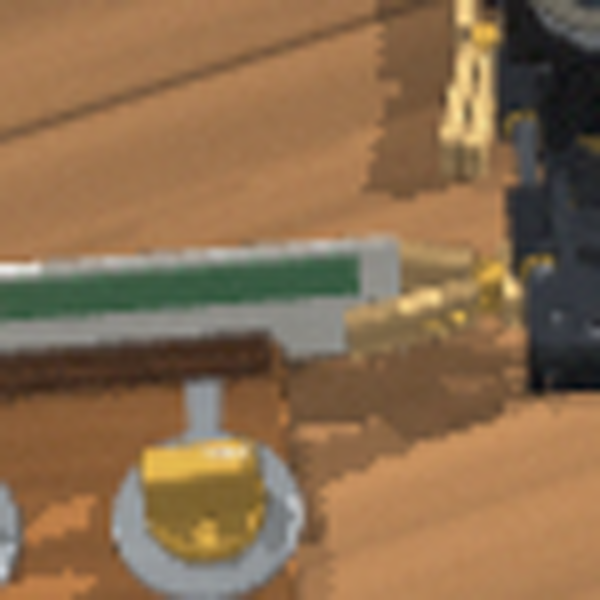

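The scene crop shows the near jaw in front of the card, its tip at (347,318), about 20 mm inside the edge at (400,240). The far jaw is behind the card, and no contact force shows.

```bash
python3 -c "
from h import *
print(ticket.sign_off())"
```

```text
the job is handed in; nothing more can be done
None
```

Both knobs are turned to their stops. The peg is held wide open around the card's free edge, tips about 20 mm in and no contact force seen. The job is handed in, but no verdict came back.

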